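Load the slide box and switch the scanner dock on

TASK

Take the slide box that stands at the front left of the bench and stand it upright in the open bay of the scanner's loading dock, its long side along the bay and its end close up to the end stop, so that it presses the presence roller down, and let go of it. Then pull the locking toggle on the dock out of its notch, flip it over to the rear position and let it drop back into its lock there. Keep the slide box upright and do not disturb the other things on the bench.

Things in the scene. Friction and masses are not known exactly. Their poses are not given: they have to be found in the camera images.
- dock: Fixed loading dock, 170 (x) x 210 (y) mm: on its -y side a white console 38 mm high with the locking toggle, on its +y side an open bay 50 mm wide along dock x, centred at dock y = +55 mm, side guides 38 mm high, open to front and above, ending at a stop (face at dock x = +75 mm, top at z = 54 mm). Origin: centre of the underside, on the bench; +x to the rear, away from the robot.
- bay_seat (a point): Point on the bay floor, at dock (17, 55, 18) mm, where the centre of the slide box's underside belongs: the box end is then 8 mm from the stop. Axes as the dock's. Up to 7 mm either way is fine, along and across the bay.
- presence (a joint): Presence switch lever in the bay floor, a sprung leaf 28 mm long with a 9 mm roller at its end, 22 mm before the stop. 0 = up (roller stands 8 mm above the floor), about 0.31 = pressed flush by the box standing on the floor; about 0.5 N presses it, the box's weight is enough.
- slide_box: Loose red slide box standing upright on the bench to the left of the dock (not one at the back), 36 (its x) x 100 (its y) x 80 mm high, about 0.25 kg, with a closed fixed lid. Origin: centre of the underside; z up. Its two ends are alike, so a half turn makes no difference. Grip it across the 36 mm thickness from above.
- toggle_hinge (a point): Hinge centre of the toggle, at dock (0, -45, 30) mm, axes as the dock's; the hinge axis is dock y.
- toggle_head (a point): Centre of the toggle's black flat-sided head, 14 mm across the flats (dock y), 20 mm wide, 28 mm long along the bat; 70 mm from the hinge centre when locked. Moves with the bat; z points out along it. Below it a steel stem's cross pin lies in a notch between two steel cheeks that rise 36 mm from the hinge centre.
- toggle (a joint): Angle of the toggle bat: 0 = leaning 0.45 rad to the front (-x of the dock, off), 0.45 = upright, 0.9 = leaning 0.45 rad to the rear (+x, on). It has about 0.08 rad of play in each notch and cannot pass from one notch to the other unless pulled out.
- toggle_pull (a joint): How far the bat is pulled out along its own length: 0 = in (locked when in a notch), 0.014 m = fully out. It must be out by 9.5 mm or more to pass over the gate. A spring pulls it back with 4 N at 0 to 9 N when fully out.
- petri_4: Bystander: loose petri dish, 57 mm across, 14 mm high, behind the slide box. Origin: centre of the underside.
- pen_1: Bystander: loose red and white marker pen, 135 mm long, between the dock and the front edge. Origin: centre of the underside.
- micro_1: Bystander: loose small sample tube lying down, 40 mm long, behind the slide box. Origin: centre of the underside.

How it is judged:
By the outcome, as a careful person would: the job done as asked, in the order asked, and still so for the second after the job is handed in, with the robot touching nothing.
It also fails if it takes over 58 s, if anything falls off the work surface, if the arm or the gripper's body presses on something with over 40 N, if the wrist force passes 120 N, or if a joint passes its speed limit or range.

ROBOT

A 6-joint arm with a two-finger parallel gripper is mounted at the origin on a cart in front of the work surface, level with it; the furniture and walls round the work are solid. World frame = base frame: x ahead of the robot, y to its left, z up, the work surface at z = 0. Lengths are in m, angles in rad, forces in N, time in s.
With the tool pointing down it reaches from about 0.35 to 0.85 m from the base axis. Payload 8.1 kg.
Tool frame: the origin (TCP) lies at the centre of the arm's flange, where the gripper is bolted on; the fingertips stand r.nose_length ahead of it and the grasp point (between the pads) lies 155 mm ahead of it (r.nose_length is the distance from the TCP to the fingertips, in m); z points along the fingers, y is the line along which they close (so a half turn about z gives the same grasp; the last joint's range is limited). The gripper opens to 85 mm and grips with 20 to 120 N. Pads are 22 mm wide; open, the fingers measure 114 mm over their backs; the gripper's body (76 mm by 85 mm) begins 54 mm behind the grasp point. The pads swing forward as they close: fully open they stand 13 mm farther back than shut.
Start: joints at [1.219, 0.13, 1.488, -0, 1.523, -0.085], TCP at [0.158, 0.579, 0.405] pointing down, gripper open.
Joint ranges: [-2.96, 2.96], [-0.89, 2.26], [0.02, 2.5], [-1.34, 4.48], [0, 2.73], [-2.66, 2.66]. Speed limits (rad/s): [2.39, 2.39, 2.79, 3.14, 3.14, 3.14].

INTERFACE

Orientations are given as a 3x3 rotation matrix whose columns are the frame's x, y, z axes.
In Python, from cell import r, eyes, monitor, order gives the robot as it stands (r), with the cameras (eyes), the readings (monitor) and the job (order).
- The arm moves only by the tool steer_hand, called after "Request:" as name([rows], argument=value, ...), one row to a line, values as JSON. Schema: {"type":"object","properties":{"offsets":{"type":"array","items":{"type":"array","items":{"type":"number"},"minItems":4,"maxItems":4},"minItems":1,"maxItems":8},"aperture":{"type":"number"},"only":{"type":"string"},"quiet":{"type":"boolean"},"lines":{"type":"string"}},"required":["offsets"],"additionalProperties":false}. offsets is a list of rows, 1 to 8 of them, each of 4 numbers: dx, dy, dz in m, then a turn about the tool's z in rad; each row shifts and turns the commanded pose from where the row before left it, along the tool's axes as they then stand; what a row does not reach is not made up. A row lasts 1/8 s, in which the tool goes at most 0.0625 m and 0.188 rad, less where a joint would pass 70% of its speed; a pose out of reach is approached as far as the arm can. aperture is the opening from 0.0 (shut) to 1.0 (fully open), set as the call begins (left out keeps the last). The fingers move at their own pace and stop on an object; the grip force is fixed at half the most. Time passes only in rows, so rows that do not move let the fingers close. The tool returns the time, the measured TCP pose, the force, the opening and the grip force at its end. only (a regular expression) keeps the lines of the reply that match it, lines (a string "A,B") keeps lines A to B, and quiet returns only ok. Input that does not fit is refused with a message, and nothing moves.
- monitor.get_obs(): the state, without advancing time (a new reading comes with each control period).
- eyes.get_image(name): name is "scene" or "side" or "wrist"; returns a dict with "image" (420x560x3 uint8, red, green, blue), "intrinsics" (3x3 intrinsics, pixels), "pose" (4x4, takes a point from camera to world coordinates). Camera axes: x right, y down, z forward; pixel columns grow to the right and rows downward; lengths in m; the calibration is good to about 2 mm. A picture is of the moment at which its call begins. There is no depth.
- order.close_job(): hands the job in; it is judged then, once.
The state is a dict: "t": time; "qpos": joint angles; "qvel": joint speeds; "joint_torque": joint torques, N m; "position": TCP position; "tool_rot": TCP orientation; "contact_force": force on the tool from outside, world axes, zero at the start; "wrist_torque": the same for the moment, N m; "grip_width": opening from 0.0 (shut) to 1.0 (fully open); "gripper_force": force on a finger pad.
Only numpy, scipy, OpenCV 4.12 (cv2) and the standard library are available. Lean on these libraries where they do the work, as an engineer would, in place of code of your own. Each camera call takes 0.05 s, during which the arm holds its last target. There are 200 camera calls.

## Working session

There is one attempt and no reset: what is moved stays moved. The work goes in short steps, Python scripts to look and compute and a tool call to move; the robot and the scene stay as the last step left them, time stands still between calls to the robot, and variables do not carry over. Pictures are saved under pics/ and viewed, at most 10 in all, crops included, and the job is handed in when it is done.

```bash
ls; mkdir -p pics
```

Run:
```python
from cell import r, eyes, monitor, order
import cv2,numpy as np
o=monitor.get_obs();print(o['t'],o['position'],o['tool_rot'],r.nose_length)
ims=[]
for n in ['scene','side','wrist']:
    d=eyes.get_image(n);cv2.imwrite(f'pics/{n}0.png',d['image'][:,:,::-1]);print(n,d['intrinsics'].tolist(),d['pose'].round(4).tolist())
    np.savez(f'pics/{n}0.npz',**d)
```

```text
cell.py
pics
0.0 [0.15808914 0.57854319 0.40363284] [[-9.64608095e-01  2.63686836e-01 -6.89594597e-04]
 [ 2.63687662e-01  9.64606494e-01 -1.76881774e-03]
 [ 1.98773473e-04 -1.88805350e-03 -9.99998198e-01]] 0.1734
scene [[533.221611859609, 0.0, 276.3689116871111], [0.0, 533.221611859609, 215.58077029486932], [0.0, 0.0, 1.0]] [[-0.7575, -0.4971, 0.4231, 0.1601], [-0.6526, 0.5939, -0.4706, 0.5119], [-0.0173, -0.6325, -0.7743, 0.8221], [0.0, 0.0, 0.0, 1.0]]
side [[487.18376341639697, 0.0, 277.1167762618115], [0.0, 487.18376341639697, 208.33963695057602], [0.0, 0.0, 1.0]] [[0.8162, -0.2874, 0.5012, 0.0404], [-0.5777, -0.3996, 0.7117, -0.6547], [-0.0043, -0.8705, -0.4922, 0.582], [0.0, 0.0, 0.0, 1.0]]
wrist [[377.9788970767841, 0.0, 275.7739760130672], [0.0, 377.9788970767841, 210.06217296478434], [0.0, 0.0, 1.0]] [[0.2632, 0.9321, 0.2489, 0.0951], [0.9647, -0.2538, -0.0697, 0.5943], [-0.0018, 0.2584, -0.966, 0.3735], [0.0, 0.0, 0.0, 1.0]]
```

View pics/scene0.png

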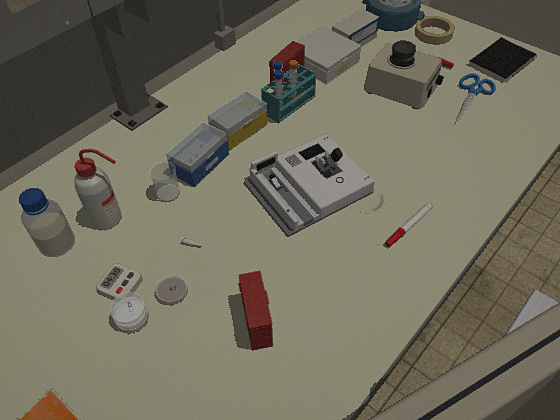

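View pics/side0.png

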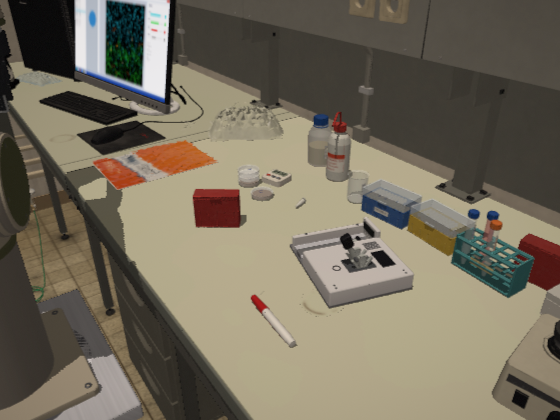

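The red slide box is at scene (255,310) and side (217,208). The dock is at scene (310,180) and side (352,262), with the toggle head at scene (336,154) and side (348,241). I'll enlarge both views of the dock.

Run:
```python
import cv2,numpy as np
s=cv2.imread('pics/scene0.png');d=cv2.imread('pics/side0.png')
a=cv2.resize(s[130:235,240:380],None,fx=5,fy=5,interpolation=cv2.INTER_CUBIC)
b=cv2.resize(d[215:315,285:418],None,fx=6,fy=6,interpolation=cv2.INTER_CUBIC)
cv2.imwrite('pics/a.png',a);cv2.imwrite('pics/b.png',b)
for n in ['scene','side']:
    z=np.load(f'pics/{n}0.npz');im=z['image'];h=cv2.cvtColor(im,cv2.COLOR_RGB2HSV)
    m=(((h[...,0]<8)|(h[...,0]>172))&(h[...,1]>120)&(h[...,2]>40)).astype(np.uint8)
    k,l,st,c=cv2.connectedComponentsWithStats(m)
    for i in range(1,k):
        if st[i,4]>800:
            cn=max(cv2.findContours((l==i).astype(np.uint8),0,2)[0],key=cv2.contourArea)
            print(n,st[i],cv2.approxPolyDP(cn,3,True)[:,0].tolist())
```

```text
scene [ 239  271   33   79 1793] [[259, 271], [239, 275], [252, 349], [271, 345], [268, 300]]
side [ 193  189   47   38 1696] [[195, 190], [196, 226], [239, 225], [238, 190]]
side [ 518  234   42   56 1509] [[528, 234], [518, 247], [535, 258], [528, 281], [548, 289], [559, 282], [559, 246]]
```

View pics/a.png

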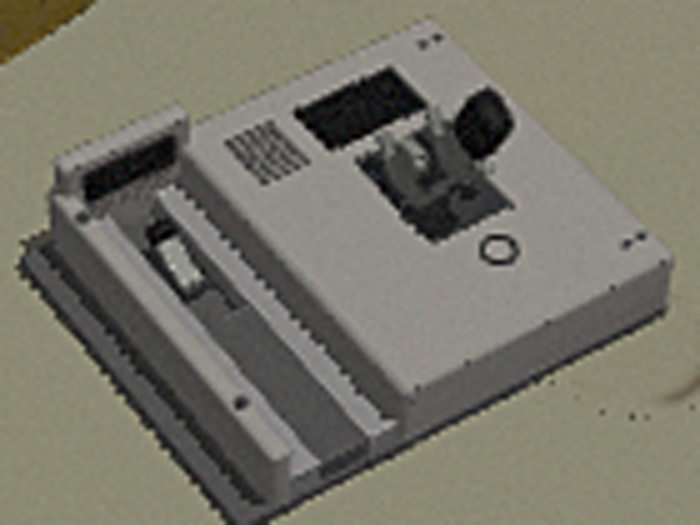

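View pics/b.png

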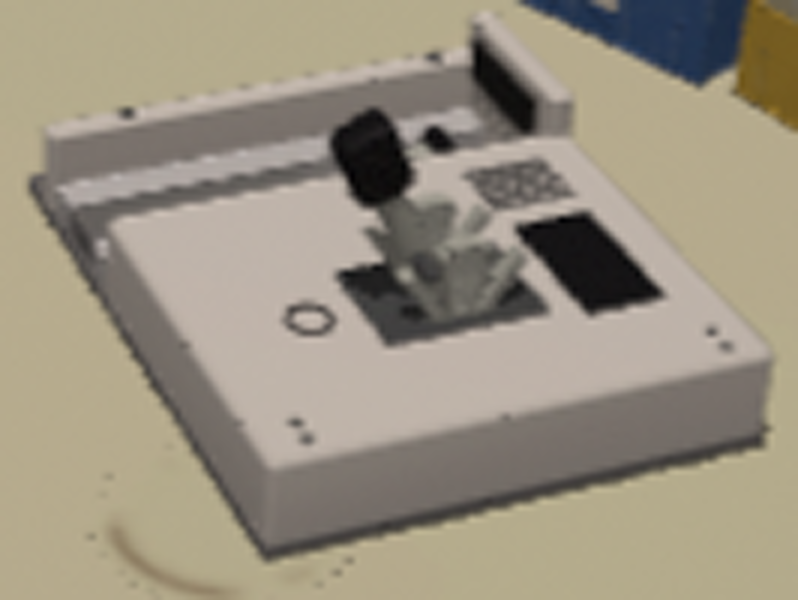

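The dock corners, toggle head and cheeks are sharp in both views. Next I'll solve the dock's planar pose from the corners, and view the box crop.

Create h.py:
```python
import numpy as np,cv2
from scipy.optimize import least_squares
def load(n): return np.load(f'pics/{n}.npz')
def proj(z,P):
    T=np.linalg.inv(z['pose']);c=(T[:3,:3]@np.atleast_2d(P).T).T+T[:3,3];p=c@z['intrinsics'].T
    return p[:,:2]/p[:,2:]
def ray(z,p,h):
    d=z['pose'][:3,:3]@np.linalg.inv(z['intrinsics'])@[p[0],p[1],1];o=z['pose'][:3,3]
    return o+d*(h-o[2])/d[2]
def tri(zs,ps):
    A=[];b=[]
    for z,p in zip(zs,ps):
        d=z['pose'][:3,:3]@np.linalg.inv(z['intrinsics'])@[p[0],p[1],1];d/=np.linalg.norm(d)
        M=np.eye(3)-np.outer(d,d);A.append(M);b.append(M@z['pose'][:3,3])
    return np.linalg.lstsq(np.vstack(A),np.hstack(b),rcond=None)[0]
def place(v,L):
    c,s=np.cos(v[2]),np.sin(v[2]);L=np.atleast_2d(L)
    return np.c_[v[0]+c*L[:,0]-s*L[:,1],v[1]+s*L[:,0]+c*L[:,1],L[:,2]]
```

Run:
```python
from h import *
S=load('scene0');D=load('side0')
ca=lambda p:((np.array(p)+.5)/5-.5+[240,130]);cb=lambda p:((np.array(p)+.5)/6-.5+[285,215])
C=[(S,ca((22,258)),(85,105,0)),(S,ca((235,522)),(-85,105,0)),(S,ca((668,314)),(-85,-105,0)),(S,ca((670,262)),(-85,-105,38)),(S,ca((430,18)),(85,-105,38)),
(D,cb((268,468)),(-85,-105,38)),(D,cb((771,357)),(85,-105,38)),(D,cb((268,559)),(-85,-105,0)),(D,cb((766,442)),(85,-105,0)),(D,cb((32,182)),(-85,105,0))]
f=lambda v:np.hstack([(proj(z,place(v,np.array(L)/1e3))-p)[0] for z,p,L in C])
q=least_squares(f,[.5,.15,0],loss='soft_l1');print(q.x,f(q.x).reshape(-1,2).round(1).tolist())
np.save('dock.npy',q.x)
H=tri([S,D],[ca((485,125)),cb((372,158))]);print('head',H,'pred',place(q.x,[-.0304,-.045,.093]),'seat',place(q.x,[.017,.055,.018]))
for z,p in((S,(259,271)),(S,(239,275)),(S,(252,349)),(S,(271,345))):print(ray(z,p,.08),ray(z,p,0))
s=S['image'][260:360,215:300,::-1];d=D['image'][175:240,180:250,::-1];w=load('wrist0')['image'][:,:,::-1]
k=np.zeros((500,800,3),np.uint8);k[:500,:425]=cv2.resize(s,None,fx=5,fy=5,interpolation=2);k[:348,425:]=cv2.resize(d,(375,348),interpolation=2)
cv2.imwrite('pics/c.png',k)
```

```text
[ 0.61060478 -0.08697032 -0.30875723] [[-1.0, 0.3], [-0.5, 2.1], [-0.7, 0.1], [1.3, -2.2], [0.5, -1.7], [-0.2, -1.0], [1.9, -0.8], [-1.2, 0.6], [-0.0, 1.4], [-0.1, 0.7]]
head [ 0.56877616 -0.12170684  0.09431042] pred [[ 0.56796796 -0.12060456  0.093     ]] seat [[ 0.643514   -0.03973703  0.018     ]]
[0.51025063 0.16924123 0.08      ] [0.54799571 0.132308   0.        ]
[0.53026607 0.19635575 0.08      ] [0.57016878 0.16234543 0.        ]
[0.42556846 0.27919545 0.08      ] [0.45418491 0.25411514 0.        ]
[0.40813917 0.25599464 0.08      ] [0.43487677 0.22841332 0.        ]
```

View pics/c.png

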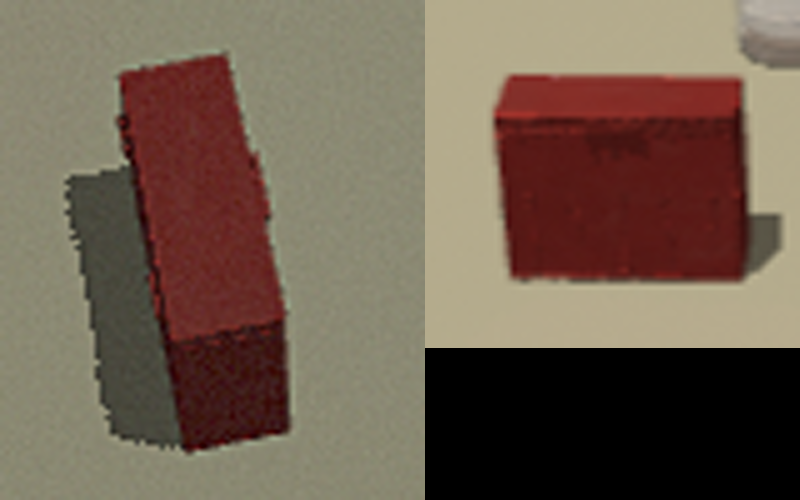

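The box's top corners and foot corners are sharp in both views. A small latch tab shows on its -x side. I'll fit the box pose from these corners.

Run:
```python
from h import *
S=load('scene0');D=load('side0')
ca=lambda x,y:((np.array([x,y])+.5)/5-.5+[215,260]);cb=lambda x,y:((np.array([x-425,y])+.5)/5.357-.5+[180,175])
C=[(S,ca(119,71),(18,-50,80)),(S,ca(228,53),(-18,-50,80)),(S,ca(285,317),(-18,50,80)),(S,ca(171,342),(18,50,80)),(S,ca(290,433),(-18,50,0)),(S,ca(187,452),(18,50,0)),
(D,cb(496,118),(-18,50,80)),(D,cb(744,117),(-18,-50,80)),(D,cb(506,75),(18,50,80)),(D,cb(742,76),(18,-50,80)),(D,cb(511,280),(-18,50,0)),(D,cb(745,278),(-18,-50,0))]
f=lambda v:np.hstack([(proj(z,place(v,np.array(L)/1e3))-p)[0] for z,p,L in C])
q=least_squares(f,[.47,.22,.9],loss='soft_l1');print(q.x,f(q.x).reshape(-1,2).round(1).tolist())
np.save('box.npy',q.x)
from cell import r, eyes, monitor, order
o=monitor.get_obs();R=o['tool_rot'];print(np.arctan2(R[1,1],R[0,1]),R.T@(np.r_[q.x[:2],.4]-o['position']),o['qpos'])
```

```text
[0.48246835 0.21113299 0.92064778] [[-0.2, -0.2], [-0.6, -0.6], [0.2, -0.4], [0.0, -0.9], [0.3, -0.7], [-0.4, -0.1], [-1.2, -1.0], [-2.1, -0.2], [-0.1, -0.4], [-0.1, -0.1], [-0.8, -0.2], [-0.7, 0.8]]
1.303991871259624 [-0.40977338 -0.26894144  0.00421838] [ 1.21860542e+00  1.31011354e-01  1.48905937e+00 -3.13766096e-05
  1.52302562e+00 -8.53848606e-02]
```

Request:
steer_hand([
  [-0.041,-0.027,0,0],
  [-0.041,-0.027,0,0],
  [-0.041,-0.027,0,0],
  [-0.041,-0.027,0,0],
  [-0.041,-0.027,0,0],
  [-0.041,-0.027,0,0],
  [-0.041,-0.027,0,0],
  [-0.041,-0.027,0,0],
], aperture=1.0)

```text
t: 1.15
position: [0.4184, 0.2825, 0.4045]
tool_rot: [[-0.965, 0.264, -0.0], [0.264, 0.965, -0.0], [0.0, -0.0, -1.0]]
contact_force: [-0.4, 1.1, 0.1]
grip_width: 0.997
gripper_force: 0.0
```

Request:
steer_hand([
  [-0.041,-0.027,0,0],
  [-0.041,-0.027,0,0],
  [0,0,0,0.128],
  [0,0,0,0.128],
  [0,0,0,0.128],
  [0,0,0,0],
])

```text
t: 1.9
position: [0.4824, 0.2101, 0.4044]
tool_rot: [[-0.796, 0.605, -0.001], [0.605, 0.796, -0.0], [0.0, -0.001, -1.0]]
contact_force: [0.4, -0.2, -0.1]
grip_width: 1.002
gripper_force: 0.0
```

Create rel.py:
```python
import sys
from h import *
from cell import r, eyes, monitor, order
# target xyz (TCP) and world angle of tool y -> remaining shift in tool axes, and turn
t=np.array([float(a) for a in sys.argv[1:5]]);o=monitor.get_obs();R=o['tool_rot']
a=np.arctan2(R[1,1],R[0,1]);w=(a-t[3]+np.pi/2)%np.pi-np.pi/2
print('shift',(R.T@(t[:3]-o['position'])).round(4),'turn',w.round(4),'tilt',R[:,2].round(4),'t',o['t'],'F',o['contact_force'].round(1),'q',o['qpos'].round(2))
```

```bash
python3 rel.py .4825 .2111 .215 .9206
```

Run:
```python
from h import *
from cell import r, eyes, monitor, order
d=eyes.get_image('wrist');cv2.imwrite('pics/w1.png',d['image'][:,:,::-1]);np.savez('pics/w1.npz',**d)
```

```text
shift [0.0004 0.0009 0.1894] turn 0.0 tilt [-6.e-04 -2.e-04 -1.e+00] t 1.9 F [ 0.4 -0.2 -0.1] q [ 0.31 -0.07  1.69  0.    1.52 -0.61]
```

View pics/w1.png

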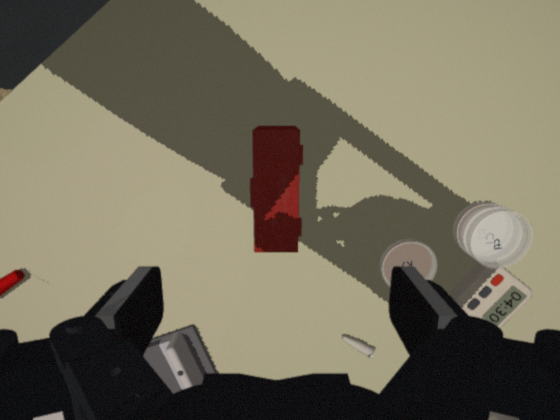

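The box lies centred (column 276) between the fingers (inner edges 160 and 390) and is square to them. The right finger stays clear of the petri dish. Descending.

Request:
steer_hand([
  [0,0.001,0.035,0],
  [0,0,0.035,0],
  [0,0,0.035,0],
  [0,0,0.035,0],
  [0,0,0.03,0],
  [0,0,0.019,0],
  [0,0,0,0],
])

```text
t: 2.82
position: [0.4823, 0.2108, 0.2142]
tool_rot: [[-0.796, 0.605, -0.003], [0.605, 0.796, -0.001], [0.002, -0.003, -1.0]]
contact_force: [0.1, 0.0, 0.2]
grip_width: 0.998
gripper_force: 0.0
```

Request:
steer_hand([
  [0,0,0,0],
  [0,0,0,0],
  [0,0,0,0],
  [0,0,0,0],
  [0,0,0,0],
  [0,0,0,0],
], aperture=0.0)

```text
t: 3.58
position: [0.4836, 0.2112, 0.217]
tool_rot: [[-0.796, 0.606, 0.002], [0.606, 0.796, 0.0], [-0.001, 0.001, -1.0]]
contact_force: [-2.3, -0.7, 6.3]
grip_width: 0.418
gripper_force: 59.4
```

```bash
python3 rel.py .4825 .2111 .215 .9206
```

```text
shift [ 0.0008 -0.0007  0.002 ] turn -0.0005 tilt [ 1.8e-03  4.0e-04 -1.0e+00] t 3.575 F [-2.3 -0.7  6.3] q [ 0.31  0.11  1.87 -0.    1.16 -0.61]
```

Request:
steer_hand([
  [0,0,-0.02,0],
  [0,0,-0.03,0],
  [0,0,-0.03,0],
  [0,0,-0.02,0],
  [0,0,0,-0.114],
  [0,0,0,-0.114],
  [0,0,0,-0.114],
  [0,0,0,0],
])

```text
t: 4.58
position: [0.4829, 0.211, 0.3154]
tool_rot: [[-0.953, 0.305, -0.001], [0.305, 0.953, -0.0], [0.001, -0.0, -1.0]]
contact_force: [0.2, 0.1, -2.6]
grip_width: 0.417
gripper_force: 60.6
```

```bash
python3 rel.py .6435 -.0397 .318 1.262
```

```text
shift [-0.2293 -0.1898 -0.0027] turn -0.0006 tilt [-7.e-04 -2.e-04 -1.e+00] t 4.575 F [ 0.2  0.1 -2.6] q [ 0.31 -0.01  1.8   0.    1.35 -0.95]
```

Request:
steer_hand([
  [-0.03,-0.025,0,0],
  [-0.035,-0.029,0,0],
  [-0.035,-0.029,0,0],
  [-0.035,-0.029,0,0],
  [-0.035,-0.029,0,0],
  [-0.035,-0.029,0,0],
  [-0.0243,-0.0198,0,0],
  [0,0,0,0],
])

```text
t: 5.58
position: [0.6445, -0.0417, 0.3152]
tool_rot: [[-0.951, 0.309, -0.0], [0.309, 0.951, -0.0], [0.0, -0.001, -1.0]]
contact_force: [-0.6, 0.6, -3.7]
grip_width: 0.413
gripper_force: 60.7
```

```bash
python3 rel.py .6435 -.0397 .318 1.262
```

Run:
```python
from h import *
from cell import r, eyes, monitor, order
ims=[]
for n,b in(('scene',(130,250,220,390)),('side',(180,320,280,430))):
    d=eyes.get_image(n);np.savez(f'pics/{n}2.npz',**d)
    ims.append(cv2.resize(d['image'][b[0]:b[1],b[2]:b[3],::-1],(400,400*(b[1]-b[0])//(b[3]-b[2])),interpolation=2))
h=max(i.shape[0] for i in ims)
cv2.imwrite('pics/d.png',np.hstack([np.pad(i,((0,h-i.shape[0]),(0,0),(0,0))) for i in ims]))
```

```text
shift [ 0.0015  0.0016 -0.0028] turn -0.0055 tilt [-3.e-04 -4.e-04 -1.e+00] t 5.575 F [-0.6  0.6 -3.7] q [-0.14  0.31  1.45 -0.    1.38 -1.4 ]
```

View pics/d.png

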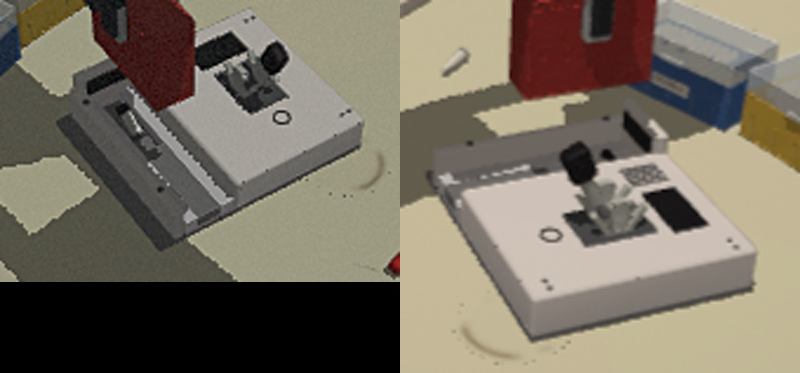

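The box hangs level over the bay. Its lower corners show at crop (158,110) and (195,97) in scene, and (525,97) and (650,80) in side. I'll cast these to check how it sits relative to the bay.

Run:
```python
from h import *
S=load('scene2');D=load('side2');v=np.load('dock.npy');c,s=np.cos(v[2]),np.sin(v[2]);R=np.array([[c,s],[-s,c]])
for z,p in((S,(158/2.353+220,110/2.353+130)),(S,(195/2.353+220,97/2.353+130)),(D,(125/2.667+280,97/2.667+180)),(D,(250/2.667+280,80/2.667+180))):
    print((R@(ray(z,p,.098)[:2]-v[:2])*1e3).round(1))
from cell import r, eyes, monitor, order
print(R@(monitor.get_obs()['position'][:2]-v[:2]))
# bay features: guide top / stop: scene crop a pixel -> dock coords
ca=lambda x,y:((np.array([x,y])+.5)/5-.5+[240,130])
S=load('scene0')
for p,h in(((165,193),38),((395,425),38),((55,200),38),((290,455),38),((290,500),18),((368,440),18)): print(p,(R@(ray(S,ca(*p),h/1e3)[:2]-v[:2])*1e3).round(1))
```

```text
[-31.6  68.7]
[-35.5  36.2]
[-30.8  41.7]
[68.1 36. ]
[0.01702157 0.05525095]
(165, 193) [52.7 50.8]
(395, 425) [-99.1  40.8]
(55, 200) [73.5 90.8]
(290, 455) [-90.   82.4]
(290, 500) [-95.1  85.5]
(368, 440) [-86.6  43.9]
```

Request:
steer_hand([
  [0,0,0.02,0],
  [0,0,0.025,0],
  [0,0,0.015,0],
  [0,0,0,0],
])

```text
t: 6.18
position: [0.6427, -0.0387, 0.2532]
tool_rot: [[-0.953, 0.303, -0.004], [0.303, 0.953, 0.001], [0.004, -0.001, -1.0]]
contact_force: [0.4, 0.7, -2.9]
grip_width: 0.417
gripper_force: 60.6
```

```bash
python3 rel.py .6435 -.0397 .2345 1.262
```

```text
shift [-0.0011 -0.0007  0.0187] turn 0.0005 tilt [-4.2e-03  6.0e-04 -1.0e+00] t 6.175 F [ 0.4  0.7 -2.9] q [-0.14  0.36  1.5  -0.    1.28 -1.4 ]
```

Request:
steer_hand([
  [0,0,0.006,0],
  [0,0,0.006,0],
  [0,0,0.004,0],
  [0,0,0,0],
])

```text
t: 6.68
position: [0.6437, -0.0395, 0.2394]
tool_rot: [[-0.953, 0.304, -0.001], [0.304, 0.953, 0.0], [0.001, -0.0, -1.0]]
contact_force: [-0.3, -0.8, -2.6]
grip_width: 0.42
gripper_force: 60.7
```

```bash
python3 rel.py .6435 -.0397 .2345 1.262
```

```text
shift [ 0.0002 -0.0003  0.0049] turn -0.0001 tilt [-5.e-04  1.e-04 -1.e+00] t 6.675 F [-0.3 -0.8 -2.6] q [-0.14  0.38  1.51  0.    1.26 -1.4 ]
```

Request:
steer_hand([
  [0,0,0.003,0],
  [0,0,0.002,0],
  [0,0,0,0],
])

```text
t: 7.05
position: [0.644, -0.0395, 0.2351]
tool_rot: [[-0.953, 0.304, 0.001], [0.304, 0.953, -0.0], [-0.001, 0.0, -1.0]]
contact_force: [-1.0, 0.3, -0.1]
grip_width: 0.418
gripper_force: 61.0
```

Request:
steer_hand([
  [0,0,0.001,0],
  [0,0,0,0],
])

```text
t: 7.3
position: [0.644, -0.0395, 0.235]
tool_rot: [[-0.953, 0.304, 0.001], [0.304, 0.953, -0.0], [-0.001, -0.0, -1.0]]
contact_force: [-4.7, 0.2, 7.3]
grip_width: 0.417
gripper_force: 61.4
```

Seated: the support force is +7 N. Release and rise.

Request:
steer_hand([
  [0,0,0,0],
  [0,0,0,0],
  [0,0,0,0],
  [0,0,0,0],
], aperture=0.8)

```text
t: 7.8
position: [0.6438, -0.0394, 0.2335]
tool_rot: [[-0.953, 0.304, -0.0], [0.304, 0.953, 0.0], [0.0, -0.0, -1.0]]
contact_force: [1.0, -0.3, -0.5]
grip_width: 0.801
gripper_force: 0.0
```

Request:
steer_hand([
  [0,0,-0.02,0],
  [0,0,-0.03,0],
  [0,0,-0.04,0],
  [0,0,-0.04,0],
  [0,0,-0.03,0],
  [0,0,-0.03,0],
  [0,0,0,0],
])

```text
t: 8.68
position: [0.6444, -0.0395, 0.4293]
tool_rot: [[-0.953, 0.304, 0.008], [0.304, 0.953, -0.001], [-0.008, 0.001, -1.0]]
contact_force: [1.2, -0.2, 0.1]
grip_width: 0.801
gripper_force: 0.0
```

Run:
```python
from h import *
from cell import r, eyes, monitor, order
ims=[]
for n,b in(('scene',(110,240,230,390)),('side',(190,320,270,430))):
    d=eyes.get_image(n);np.savez(f'pics/{n}3.npz',**d)
    ims.append(cv2.resize(d['image'][b[0]:b[1],b[2]:b[3],::-1],(400,325),interpolation=2))
cv2.imwrite('pics/e.png',np.hstack(ims))
```

```text
(no output)
```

View pics/e.png

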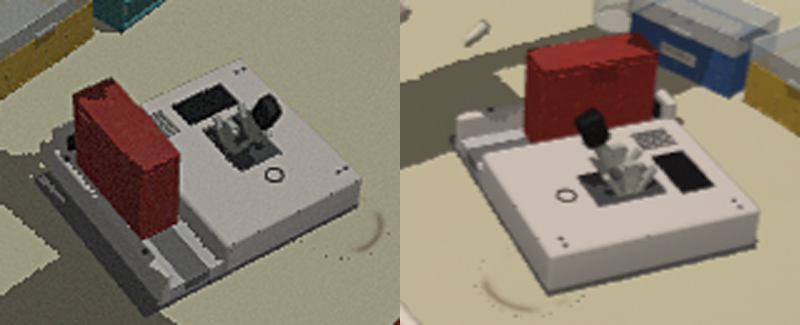

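The box stands upright in the bay against the stop end, and the toggle is still forward. I'll check the box corners numerically and work out the move to the toggle.

Run:
```python
from h import *
S=load('scene3');D=load('side3');v=np.load('dock.npy');c,s=np.cos(v[2]),np.sin(v[2]);R=np.array([[c,s],[-s,c]])
for z,p,h in((S,(73/2.5+230,92/2.5+110),98),(S,(108/2.5+230,78/2.5+110),98),(S,(180/2.5+230,152/2.5+110),98),(S,(142/2.5+230,172/2.5+110),98),(S,(147/2.5+230,239/2.5+110),18),(D,(127/2.5+270,55/2.5+190),98),(D,(258/2.5+270,48/2.5+190),98),(D,(230/2.5+270,32/2.5+190),98)):
    print((R@(ray(z,p,h/1e3)[:2]-v[:2])*1e3).round(1))
```

```bash
python3 rel.py .5684 -.1212 .43 1.262
```

```text
[66.  71.8]
[64.9 40.4]
[-33.7  36.9]
[-35.7  72. ]
[-35.5  67.5]
[-35.7  61.3]
[68.6 39.3]
[59.1 70.4]
shift [ 0.047  -0.1008 -0.0054] turn 0.0 tilt [ 1.5e-03 -2.0e-04 -1.0e+00] t 8.775 F [-0.4 -0.1 -1.3] q [-0.14  0.24  1.32 -0.    1.57 -1.4 ]
```

Request:
steer_hand([
  [0.016,-0.034,0,0],
  [0.016,-0.034,0,0],
  [0.015,-0.0328,0,0],
  [0,0,0.04,0],
  [0,0,0.04,0],
  [0,0,0.03,0],
  [0,0,0,0],
], aperture=0.6)

```text
t: 9.65
position: [0.5666, -0.1207, 0.3093]
tool_rot: [[-0.953, 0.304, -0.008], [0.304, 0.953, 0.002], [0.008, -0.0, -1.0]]
contact_force: [-0.0, -0.3, -0.1]
grip_width: 0.601
gripper_force: 0.0
```

```bash
python3 rel.py .5684 -.1212 .248 1.262
```

Run:
```python
from h import *
from cell import r, eyes, monitor, order
d=eyes.get_image('wrist');cv2.imwrite('pics/w4.png',d['image'][:,:,::-1]);np.savez('pics/w4.npz',**d)
print(proj(d,[[.5684,-.1212,.0935]]))
```

```text
shift [-0.0024  0.0001  0.0613] turn -0.0001 tilt [-0.008   0.0024 -1.    ] t 9.65 F [-0.  -0.3 -0.1] q [-0.3   0.14  1.65 -0.    1.36 -1.56]
[[278.59157652 245.08885265]]
```

View pics/w4.png

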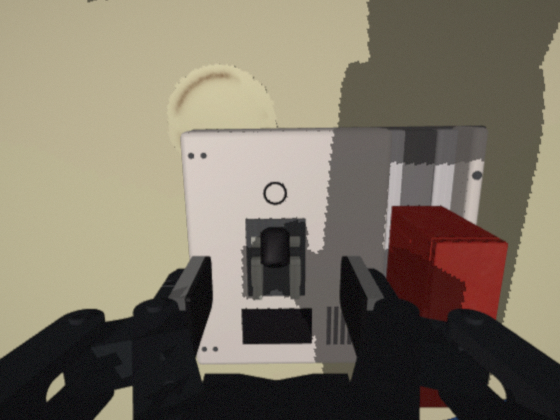

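The head is at columns 262–289, row 247, centred between the finger pads (212 and 340). Descending around it, with the box clear on the right.

Request:
steer_hand([
  [0,0,0.02,0],
  [0,0,0.02,0],
  [0,0,0.014,0],
  [0,0,0,0],
])

```text
t: 10.2
position: [0.5677, -0.121, 0.2576]
tool_rot: [[-0.953, 0.304, -0.003], [0.304, 0.953, 0.001], [0.003, -0.0, -1.0]]
contact_force: [0.3, -1.5, 0.6]
grip_width: 0.6
gripper_force: 0.0
```

Request:
steer_hand([
  [0,0,0.005,0],
  [0,0,0,0],
])

```text
t: 10.45
position: [0.5686, -0.1213, 0.2549]
tool_rot: [[-0.953, 0.304, 0.0], [0.304, 0.953, -0.0], [-0.0, -0.0, -1.0]]
contact_force: [-0.3, 0.5, 0.6]
grip_width: 0.601
gripper_force: 0.0
```

```bash
python3 rel.py .5684 -.1212 .248 1.262
```

```text
shift [0.0002 0.     0.0069] turn 0.0 tilt [ 4.e-04 -1.e-04 -1.e+00] t 10.45 F [-0.3  0.5  0.6] q [-0.3   0.2   1.69 -0.    1.25 -1.56]
```

Request:
steer_hand([
  [0,0,0.0065,0],
  [0,0,0,0],
  [0,0,0,0],
])

```text
t: 10.82
position: [0.5684, -0.1212, 0.2482]
tool_rot: [[-0.953, 0.304, -0.0], [0.304, 0.953, 0.0], [0.0, 0.0, -1.0]]
contact_force: [-0.5, -0.4, -0.6]
grip_width: 0.602
gripper_force: 0.0
```

Request:
steer_hand([
  [0,0,0,0],
  [0,0,0,0],
  [0,0,0,0],
  [0,0,0,0],
  [0,0,0,0],
  [0,0,0,0],
], aperture=0.0)

```text
t: 11.58
position: [0.5685, -0.1214, 0.2485]
tool_rot: [[-0.953, 0.304, 0.0], [0.304, 0.953, -0.0], [-0.0, -0.0, -1.0]]
contact_force: [-2.2, -1.9, 4.4]
grip_width: 0.156
gripper_force: 59.0
```

```bash
python3 rel.py .5684 -.1212 .248 1.262
```

```text
shift [0.0001 0.0001 0.0005] turn -0.0001 tilt [ 2.e-04 -4.e-04 -1.e+00] t 11.575 F [-2.2 -1.9  4.4] q [-0.3   0.21  1.7  -0.    1.24 -1.56]
```

Gripped (about 14 mm). Pull out along the bat.

Request:
steer_hand([
  [0.0018,0,-0.0038,0],
  [0.0018,0,-0.0038,0],
  [0.0018,0,-0.0037,0],
  [0,0,0,0],
  [0,0,0,0],
])

```text
t: 12.2
position: [0.5635, -0.1198, 0.2591]
tool_rot: [[-0.953, 0.304, 0.001], [0.304, 0.953, -0.001], [-0.001, -0.0, -1.0]]
contact_force: [5.0, -4.3, -6.8]
grip_width: 0.154
gripper_force: 58.4
```

```bash
python3 rel.py .5684 -.1212 .248 1.262
```

```text
shift [-0.0051  0.0001  0.0111] turn -0.0001 tilt [ 1.1e-03 -6.0e-04 -1.0e+00] t 12.2 F [ 5.  -4.3 -6.8] q [-0.3   0.18  1.71 -0.    1.25 -1.56]
```

Request:
steer_hand([
  [-0.0057,0,-0.0025,0],
  [-0.0057,0,-0.0020,0],
  [-0.006,0,-0.0016,0],
  [-0.006,0,-0.0011,0],
  [-0.0061,0,-0.0007,0],
  [-0.0062,0,-0.0002,0],
  [0,0,0,0],
  [0,0,0,0],
])

```text
t: 13.2
position: [0.5972, -0.1304, 0.2672]
tool_rot: [[-0.953, 0.304, -0.001], [0.304, 0.953, 0.0], [0.001, 0.0, -1.0]]
contact_force: [-5.0, -1.2, -8.2]
grip_width: 0.156
gripper_force: 58.4
```

```bash
python3 rel.py .5684 -.1212 .248 1.262
```

```text
shift [ 0.0302 -0.      0.0192] turn 0.0001 tilt [-1.2e-03  4.0e-04 -1.0e+00] t 13.2 F [-5.  -1.2 -8.2] q [-0.3   0.26  1.59  0.    1.28 -1.56]
```

Request:
steer_hand([
  [-0.0062,0,0.0002,0],
  [-0.0061,0,0.0007,0],
  [-0.006,0,0.0011,0],
  [-0.006,0,0.0016,0],
  [-0.0057,0,0.0020,0],
  [-0.0057,0,0.0025,0],
  [0,0,0,0],
  [0,0,0,0],
])

```text
t: 14.2
position: [0.6312, -0.141, 0.2594]
tool_rot: [[-0.953, 0.304, -0.001], [0.304, 0.953, 0.001], [0.001, 0.0, -1.0]]
contact_force: [-5.6, 0.5, -5.7]
grip_width: 0.155
gripper_force: 58.4
```

```bash
python3 rel.py .5684 -.1212 .248 1.262
```

```text
shift [ 0.0659 -0.0002  0.0115] turn 0.0001 tilt [-9.e-04  6.e-04 -1.e+00] t 14.2 F [-5.6  0.5 -5.7] q [-0.3   0.36  1.49  0.    1.29 -1.56]
```

Request:
steer_hand([
  [0.0017,0,0.0036,0],
  [0.0018,0,0.0037,0],
  [0.0017,0,0.0035,0],
  [0,0,0,0],
  [0,0,0,0],
])

```text
t: 14.82
position: [0.6272, -0.1398, 0.2504]
tool_rot: [[-0.953, 0.304, 0.003], [0.304, 0.953, -0.001], [-0.003, 0.0, -1.0]]
contact_force: [-1.8, -0.3, 4.0]
grip_width: 0.154
gripper_force: 59.6
```

```bash
python3 rel.py .5684 -.1212 .248 1.262
```

```text
shift [ 0.0617 -0.0001  0.0022] turn 0.0001 tilt [ 3.1e-03 -7.0e-04 -1.0e+00] t 14.825 F [-1.8 -0.3  4. ] q [-0.3   0.36  1.51  0.    1.27 -1.56]
```

Request:
steer_hand([
  [0,0,0,0],
  [0,0,0,0],
  [0,0,0,0],
  [0,0,0,0],
], aperture=0.6)

```text
t: 15.32
position: [0.6265, -0.1397, 0.2487]
tool_rot: [[-0.953, 0.304, 0.0], [0.304, 0.953, 0.0], [-0.0, 0.0, -1.0]]
contact_force: [0.0, 0.4, 0.7]
grip_width: 0.605
gripper_force: 0.0
```

Request:
steer_hand([
  [0,0,-0.02,0],
  [0,0,-0.03,0],
  [0,0,-0.04,0],
  [0,0,-0.04,0],
  [0,0,-0.03,0],
  [0.02,0,-0.02,0],
  [0.03,0,0,0],
  [0,0,0,0],
])

```text
t: 16.32
position: [0.5777, -0.124, 0.4308]
tool_rot: [[-0.953, 0.304, 0.002], [0.304, 0.953, -0.001], [-0.002, 0.0, -1.0]]
contact_force: [-0.3, 0.1, 0.1]
grip_width: 0.597
gripper_force: 0.0
```

Run:
```python
from h import *
from cell import r, eyes, monitor, order
ims=[]
for n,b in(('scene',(110,240,230,390)),('side',(190,320,270,430))):
    d=eyes.get_image(n);np.savez(f'pics/{n}5.npz',**d)
    ims.append(cv2.resize(d['image'][b[0]:b[1],b[2]:b[3],::-1],(400,325),interpolation=2))
    v=np.load('dock.npy')
    print(n,(proj(d,place(v,[[.0304,-.045,.093],[.0304*82/70,-.045,.03+.063*82/70]]))-[b[2],b[0]])*2.5)
cv2.imwrite('pics/f.png',np.hstack(ims))
```

```text
scene [[221.4950154   68.03656253]
 [218.38565024  54.17040598]]
side [[263.93873434 115.25569322]
 [271.70533532 101.72063225]]
```

View pics/f.png

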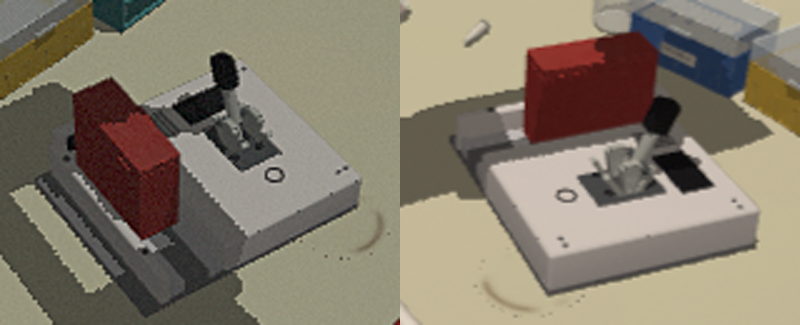

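The toggle head sits at crop (224,71) in scene and (262,117) in side. That matches the locked rear position, predicted at (221,68) and (264,115), and is well away from the pulled-out one at (218,54). The box stands unchanged in the bay.

```bash
python3 -c "
from cell import r, eyes, monitor, order
print(order.close_job())"
```

```text
the job is handed in; nothing more can be done
None
```

The job is handed in: the slide box stands upright and released in the bay, about 8 mm from the stop, and the toggle is locked in the rear position; the presence roller was under the box, so I couldn't see it pressed.

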